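# Put the bench scraper away in the cam-locked drawer

## Task

Put the bench scraper away in the drawer box on the bench: swing the lock lever on top of the box through its quarter turn to the stop, pull the drawer open as far as it goes, and lay the scraper flat on the drawer's floor, the same way up as it lies now, without dropping it. Then push the drawer fully shut and swing the lever all the way back to its other stop, along the front, so that the drawer is locked again. Leave the spatula, the jar and the bowl where they are.

Things in the scene. Friction and masses are not known exactly. Their poses are not given: they have to be found in the camera images.
- cabinet: Grey drawer box fixed to the bench, 240 deep (x) by 280 wide (y) by 125 high, with one drawer. Origin: centre of its underside, on the bench. Its -x points out of the front, the way the drawer opens; z up. On its flat top: the lock lever. The drawer's front panel, level with the top, has its face at x = -120 mm when shut; a lug 12 by 18 mm stands 14 mm above the panel's edge at y = +85 mm.
- drawer (a joint): Drawer travel in m along the cabinet's -x: 0 shut, 0.160 fully open (end stop). About 2 N of friction plus 6 N per m/s, drawer mass 0.9 kg; it stays where left. While the lever is locked, the lock lets it move about 4 mm only.
- drawer_handle (a point): Middle of the drawer's dark bar handle, moves with it: a round bar 12 mm thick, 130 mm long along the cabinet's y, its axis 50 mm out from the front face (44 mm free gap behind it), 103 mm above the bench, on two 10 mm studs 60 mm either side of the middle; open above and below. Drawer shut: at cabinet (-170, 0, 103) mm. Axes as the cabinet's.
- drawer_floor (a point): Centre of the drawer's inner floor, moves with it, 22 mm above the bench; axes as the cabinet's. Floor 195 mm along x by 238 mm along y; side and back walls 52 mm high above it, front panel 103 mm. Drawer fully open: the floor from local x = -97 to +45 mm lies clear of the box, the rest is under its top.
- lever (a joint): Lock lever's angle in rad about the vertical, counter-clockwise from above. 0: locked, at a stop, handle along the cabinet's -y (parallel to the front). 1.571: released, at a stop, handle along the cabinet's +x (to the back). Starts within 0 to 0.12; stays where left; about 1.5 N moves it at the tip. Locked, its steel hook (65 mm long, square to the handle) hangs before the drawer's lug.
- lever_pivot (a point): The lever's turning axis, at the level of the box's top (125 mm above the bench): cabinet (-67.5, +85, 125) mm. Fixed. Axes as the cabinet's. The hub is 32 mm across and 37 mm high.
- lever_tip (a point): Point in the rounded end (22 mm across) of the lever's handle, 105 mm from the pivot axis, 25 mm above the box's top; turns with the lever. The handle is a straight black bar 16 mm wide, standing 14 to 36 mm above the box's top, from the hub to 116 mm from the axis.
- scraper: Bench scraper, lying flat: a black bar handle 24 wide (its x) by 110 long (its y) by 24 high, with a flat metal blade 4 mm thick at the underside that reaches out to its +x, to x = +82 mm, 110 mm wide along y. Mass 0.11 to 0.22 kg. Origin: centre of the handle's underside (on the bench at the start); z up. Free sides at x = -12 and, above the blade, at x = +12 mm.
- spatula: Bystander: spatula, 260 mm long, slender black handle and a 65 mm wide metal blade, lying on the bench along its x axis. Origin under its middle. Do not move.
- jar: Bystander: upright closed jar, 68 mm across, 100 mm high. Origin: centre of its underside. Do not move.
- bowl: Bystander: metal bowl, 120 mm across, 50 mm high. Origin: centre of its underside. Do not move.
Mind the look-alikes: they are no part of the job. What is shaped like the scraper but purple is not meant.

How it is judged:
By the outcome, as a careful person would: the job done as asked, in the order asked, and still so for the second after the job is handed in, with the robot touching nothing.
It also fails if it takes over 72 s, if anything falls off the work surface, if the arm or the gripper's body presses on something with over 40 N, if the wrist force passes 120 N, or if a joint passes its speed limit or range.

## Robot

A 6-joint arm with a two-finger parallel gripper is mounted at the origin on the work surface. World frame = base frame: x ahead of the robot, y to its left, z up, the work surface at z = 0. Lengths are in mm, angles in rad, forces in N, time in s.
With the tool pointing down it reaches from about 400 to 925 mm from the base axis. Payload 12.5 kg.
Tool frame: the origin (TCP) lies midway between the tips of the shut fingers; the grasp point (between the pads) lies 19 mm behind it; z points along the fingers, y is the line along which they close (so a half turn about z gives the same grasp; the last joint's range is limited). The gripper opens to 95 mm and grips with 3 to 60 N. Pads are 20 mm wide; open, the fingers measure 119 mm over their backs; the gripper's body (75 mm by 180 mm) begins 59 mm behind the grasp point.
Start: joints at [1.242, 0.491, 1.559, -0, 1.092, -0.106], TCP at [138.082, 609.574, 214.661] pointing down, gripper open.
Joint ranges: [-3.1, 3.1], [-0.84, 2.19], [0.05, 2.79], [-1.13, 4.28], [0.06, 2.93], [-2.69, 2.69]. Speed limits (rad/s): [2.22, 2.22, 2.79, 3.14, 3.14, 3.14].

## Interface

Orientations are given as [roll, pitch, yaw] about the fixed x, y, z axes, in that order (R = Rz(yaw) Ry(pitch) Rx(roll)).
In Python, from cell import state, read_camera, camera_info, env gives the robot as it stands.
- The arm moves only by the tool move_arm, never from a script. Its argument "commands" is a list of rows, each a list of 3 entries, a list of its own where there are three numbers: the shift along the world's x, y, z in cm, then the turn, a rotation vector about the world's x, y, z in degrees, then the opening, from 0 (shut) to 1 (fully open). A call has 1 to 10 rows; each row shifts and turns the commanded pose from where the row before left it; what a row does not reach is not made up. A row lasts 1/10 s, in which the tool goes at most 50 mm and 8.59 degrees, less where a joint would pass 70% of its speed; a pose out of reach is approached as far as the arm can. A call with a gripper value outside its range is refused whole. The fingers move at their own pace and stop on an object; the grip force is fixed at half the most. Time passes only in rows, so rows that do not move let the fingers close. It gives the time, the measured TCP pose, the force, the opening and the grip force at its end, in the units of the state.
- state(): the state, without advancing time (a new reading comes with each control period).
- read_camera(name): name is "scene" or "side" or "wrist"; returns the picture (420x560x3 uint8, blue, green, red); there is no depth.
- camera_info(name): a dict with "K" (3x3 intrinsics, pixels), "cam_to_world" (4x4, takes a point from camera to world coordinates). Camera axes: x right, y down, z forward; pixel columns grow to the right and rows downward; lengths in mm; the calibration is good to about 2 mm. The wrist camera is an equidistant fisheye: a pixel r from the principal point sees the ray r / f radians off the axis. A picture is of the moment at which its call begins: read the wrist's pose just before it. camera_info takes no time and is no camera call; for the wrist camera it gives the pose at the moment of the call.
- env.job_done(): hands the job in; it is judged then, once.
The state is a dict: "t": time; "joints": joint angles; "qvel": joint speeds; "tau": joint torques, N m; "eef_pos": TCP position; "tcp_rot": TCP orientation; "ft_force": force on the tool from outside, world axes, zero at the start; "moment": the same for the moment, N m; "opening": opening from 0.0 (shut) to 1.0 (fully open); "grip_force": force on a finger pad.
Only numpy, scipy, OpenCV 4.12 (cv2) and the standard library are available. Lean on these libraries where they do the work, as an engineer would, in place of code of your own. Each camera call takes 0.05 s, during which the arm holds its last target. There are 200 camera calls.

## Working session

There is one attempt and no reset: what is moved stays moved. The work goes in short steps, Python scripts to look and compute and a tool call to move; the robot and the scene stay as the last step left them, time stands still between calls to the robot, and variables do not carry over. Pictures are saved under pics/ and viewed, at most 10 in all, crops included, and the job is handed in when it is done.

Besides the shell and the picture viewer there is one more tool, called after "Call:" by a JSON object that holds its "name" and its "arguments", one argument or row to a line. move_arm: Moves the arm, as the interface text tells. Its arguments: {"type":"object","properties":{"commands":{"type":"array"}},"required":["commands"]}

```bash
mkdir -p pics; ls; python3 - <<'E'
from cell import *
import cv2,numpy as np
for n in("scene","side"):
    cv2.imwrite(f"pics/{n}0.png",read_camera(n)); c=camera_info(n); print(n,c["K"],np.round(c["cam_to_world"],3))
print(state())
E
```

```text
pics
scene [[424.50233408   0.         269.60150376]
 [  0.         424.50233408 213.12067066]
 [  0.           0.           1.        ]] [[ 1.700000e-01  8.470000e-01 -5.030000e-01  1.061584e+03]
 [ 9.850000e-01 -1.430000e-01  9.300000e-02 -1.741100e+02]
 [ 7.000000e-03 -5.120000e-01 -8.590000e-01  1.046400e+03]
 [ 0.000000e+00  0.000000e+00  0.000000e+00  1.000000e+00]]
side [[445.0898384    0.         279.92677127]
 [  0.         445.0898384  200.26428781]
 [  0.           0.           1.        ]] [[ 9.31000e-01 -2.61000e-01  2.53000e-01  2.04174e+02]
 [-3.64000e-01 -6.73000e-01  6.44000e-01 -8.41888e+02]
 [ 3.00000e-03 -6.92000e-01 -7.22000e-01  9.52630e+02]
 [ 0.00000e+00  0.00000e+00  0.00000e+00  1.00000e+00]]
{'t': 0.1, 'joints': array([ 1.24241238e+00,  4.91476887e-01,  1.55941915e+00,  2.68361578e-05,
        1.09168287e+00, -1.05579615e-01]), 'qvel': array([ 0.00052464, -0.00025942, -0.00329691, -0.00060595,  0.00048339,
       -0.00073994]), 'tau': array([ 2.46922027e-03, -6.13629699e+01, -2.58609813e+01,  6.93759928e-02,
        4.70015989e-02,  1.26232571e-07]), 'eef_pos': array([137.98950004, 609.34602392, 214.12353987]), 'tcp_rot': array([-3.14061440e+00, -1.27604959e-04,  2.91877587e+00]), 'ft_force': array([-0.23978908,  0.11592802,  0.49041795]), 'moment': array([ 0.0440738 , -0.04636186,  0.0030104 ]), 'grip_force': 0.0, 'opening': 1.0001377644497358}
```

View pics/scene0.png

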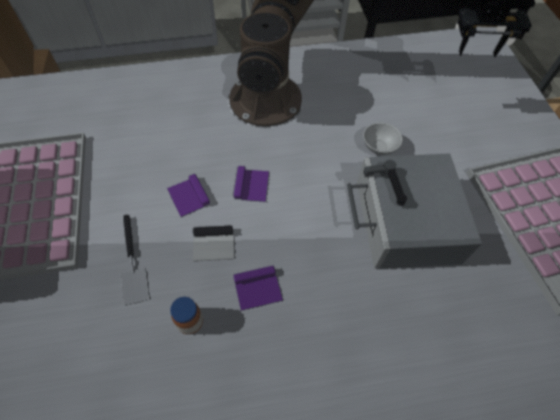

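View pics/side0.png

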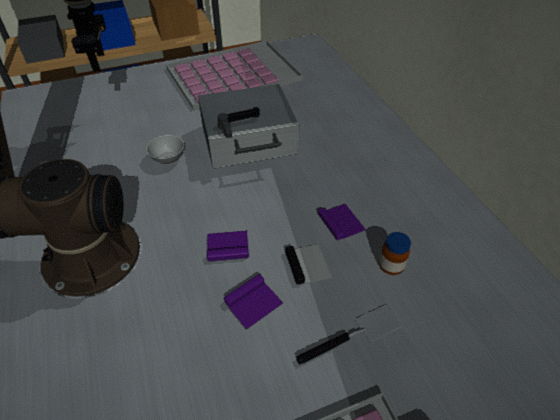

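Scene picture: the black-and-metal scraper is at (213,231) (handle) and (213,248) (blade). Look-alikes are the purple ones at (188,192), (252,183) and (258,287), and the spatula at (130,235). I choose the black-handled one. The cabinet is at (420,210), lever hub (378,170), lever tip (402,200), drawer handle (357,206), bowl (383,138), jar (185,313).

```bash
python3 - <<'E'
import cv2
s=cv2.imread("pics/scene0.png");g=s[130:310,170:490]
g=cv2.convertScaleAbs(cv2.resize(g,None,fx=2.5,fy=2.5,interpolation=cv2.INTER_CUBIC),alpha=1.3)
cv2.imwrite("pics/crop0.png",g)
E
```

```text
(no output)
```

View pics/crop0.png

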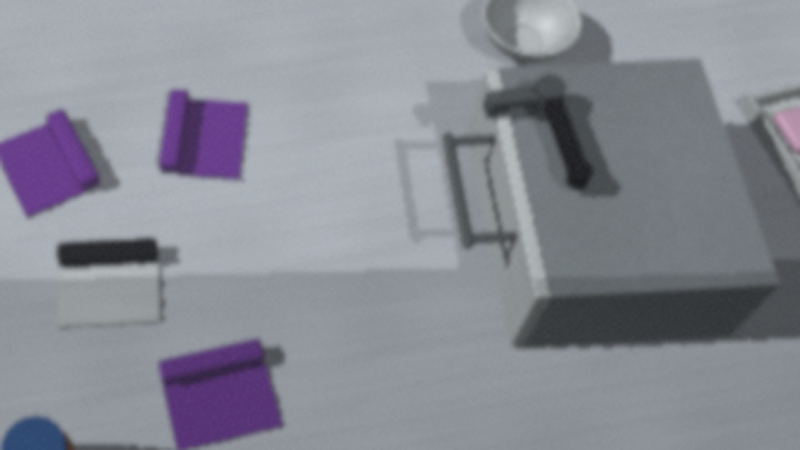

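Crop: the black-handled scraper (crop 108,252) with metal blade (110,293) is the only non-purple one. Cabinet top corners are at crop (488,72), (700,60), (776,282) and (543,297); the handle bar runs from (450,138) to (468,243) and the lever from (552,97) to (580,182).

```bash
cat > h.py <<'E'
import cv2,numpy as np
from cell import *
def ray(n,p,info=None):
    c=info or camera_info(n);K=c["K"];T=c["cam_to_world"];x=np.array([(p[0]-K[0][2])/K[0][0],(p[1]-K[1][2])/K[1][1]])
    if n=="wrist":
        r=np.hypot(*x);d=np.array([*(x/max(r,1e-9)*np.sin(r)),np.cos(r)])
    else: d=np.array([*x,1])
    return T[:3,3],T[:3,:3]@d
def plane(n,p,z,info=None):
    o,d=ray(n,p,info);return o+d*(z-o[2])/d[2]
def px(n,P,info=None):
    c=info or camera_info(n);T=c["cam_to_world"];K=c["K"];q=T[:3,:3].T@(np.array(P)-T[:3,3])
    if n=="wrist":
        t=np.arctan2(np.hypot(q[0],q[1]),q[2]);u=q[:2]/np.hypot(q[0],q[1])*t
    else: u=q[:2]/q[2]
    return np.array([K[0][0]*u[0]+K[0][2],K[1][1]*u[1]+K[1][2]])
def blob(img,lo,hi,box):
    x0,y0,x1,y1=box;m=cv2.inRange(img[y0:y1,x0:x1],np.array(lo),np.array(hi))
    c=max(cv2.findContours(m,0,2)[0],key=cv2.contourArea);r=cv2.minAreaRect(c)
    return cv2.boxPoints(r)+[x0,y0],cv2.contourArea(c)
E
python3 - <<'E'
from h import *
f=lambda a:((a[0]+.5)/2.5+169.5,(a[1]+.5)/2.5+129.5)
P={k:plane("scene",f(a),z)[:2] for k,a,z in[("FN",(488,72),125),("BN",(700,60),125),("BF",(776,282),125),("FF",(543,297),125),("h1",(450,138),103),("h2",(468,243),103),("hub",(550,93),160),("tip",(580,180),158)]}
for k in P:print(k,P[k].round(0))
d=lambda a,b:(np.linalg.norm(P[a]-P[b]).round(),np.degrees(np.arctan2(*(P[b]-P[a])[::-1])).round(1))
print("w",d("FN","FF"),d("BN","BF"),"depth",d("FN","BN"),d("FF","BF"),"h",d("h1","h2"),"lev",d("hub","tip"))
im=cv2.imread("pics/scene0.png");b,a=blob(im,(0,0,0),(60,60,60),(185,218,240,243));print(a,b)
q=np.array([plane("scene",p,20)[:2] for p in b]);print(q.round(0),q.mean(0))
im=cv2.imread("pics/side0.png");b,a=blob(im,(0,0,0),(60,60,60),(280,238,312,290));q=np.array([plane("side",p,20)[:2] for p in b]);print(a,q.round(0),q.mean(0))
E
```

```text
FN [393. 213.]
BN [416. 449.]
BF [689. 417.]
FF [667. 188.]
h1 [457. 156.]
h2 [586. 140.]
hub [456. 254.]
tip [563. 251.]
w (np.float64(274.0), np.float64(-5.3)) (np.float64(275.0), np.float64(-6.8)) depth (np.float64(238.0), np.float64(84.5)) (np.float64(230.0), np.float64(84.4)) h (np.float64(129.0), np.float64(-7.2)) lev (np.float64(107.0), np.float64(-1.8))
271.0 [[193.70103455 227.42267609]
 [231.84949112 225.68866205]
 [232.22268295 233.89897156]
 [194.07422638 235.63298607]]
[[ 471. -277.]
 [ 483. -173.]
 [ 508. -175.]
 [ 496. -278.]] [ 489.47005804 -225.80409268]
370.5 [[ 476. -169.]
 [ 506. -167.]
 [ 490. -294.]
 [ 463. -294.]] [ 483.70381335 -231.09010686]
```

Call:
{"name": "move_arm", "arguments": {
  "commands": [
    [[3, -3, 2], [0, 0, 1], 0],
    [[3, -3, 2], [0, 0, 1], 0],
    [[3, -3, 2], [0, 0, 1], 0],
    [[3, -3, 2], [0, 0, 1], 0],
    [[3, -3, 1], [0, 0, 1], 0],
    [[3, -3, 1], [0, 0, 1], 0],
    [[3, -3, 0], [0, 0, 1], 0],
    [[3, -3, 0], [0, 0, 0], 0],
    [[3, -3, 0], [0, 0, 0], 0],
    [[3, -3, 0], [0, 0, 0], 0]
  ]
}}

```text
t: 1.1
eef_pos: [439.0, 308.1, 314.5]
tcp_rot: [-3.142, -0.0, 3.041]
ft_force: [0.9, 1.6, 0.1]
opening: 0.212
grip_force: 0.0
```

Call:
{"name": "move_arm", "arguments": {
  "commands": [
    [[3, -3, 0], [0, 0, 0], 0],
    [[3, -3, 0], [0, 0, 0], 0],
    [[2, -2, 0], [0, 0, 0], 0],
    [[0, 0, 0], [0, 0, 0], 0],
    [[0, 0, 0], [0, 0, 0], 0]
  ]
}}

```text
t: 1.6
eef_pos: [518.0, 229.3, 314.2]
tcp_rot: [-3.141, -0.001, 3.04]
ft_force: [0.4, 0.7, -0.7]
opening: 0.006
grip_force: 0.0
```

```bash
python3 - <<'E'
from h import *
s=state();c=camera_info("wrist");im=read_camera("wrist");cv2.imwrite("pics/w1.png",im)
import json;json.dump({k:np.array(c[k]).tolist() for k in("K","cam_to_world")},open("pics/w1.json","w"))
print(s["eef_pos"],s["tcp_rot"],s["t"],c["K"],np.round(c["cam_to_world"],2))
E
```

```text
[518.00046998 229.31134267 314.20204587] [-3.14149155e+00 -1.02551618e-03  3.03969672e+00] 1.6 [[325.1922621    0.         279.36634497]
 [  0.         325.1922621  210.87708776]
 [  0.           0.           1.        ]] [[ 1.0000e-01  9.7000e-01  2.3000e-01  4.5320e+02]
 [ 9.9000e-01 -1.0000e-01 -2.0000e-02  2.3618e+02]
 [-0.0000e+00  2.4000e-01 -9.7000e-01  4.8455e+02]
 [ 0.0000e+00  0.0000e+00  0.0000e+00  1.0000e+00]]
```

View pics/w1.png

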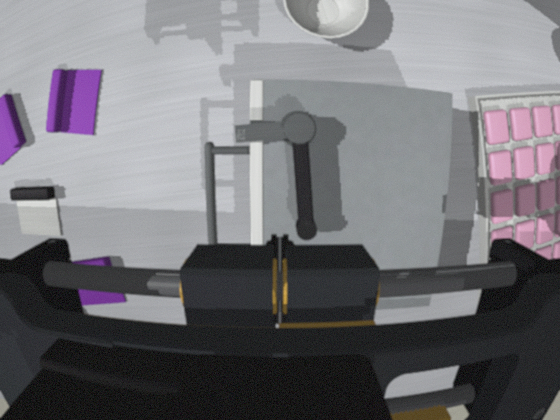

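The wrist view shows the hub at (299,128), the lever tip at (306,228), the panel's outer corner at (250,80), the box's back corner at (452,93) and the drawer bar's end at (210,147).

```bash
python3 - <<'E'
from h import *
import json
c=json.load(open("pics/w1.json"));c={k:np.array(v) for k,v in c.items()}
P={k:plane("wrist",p,z,c)[:2] for k,p,z in[("hub",(299,128),162),("tip",(306,228),161),("FN",(250,80),125),("BN",(452,93),125),("B2",(438,268),125),("h1",(210,148),103),("h2",(212,240),103)]}
for k in P:print(k,P[k].round(1))
an=lambda a,b:np.degrees(np.arctan2(*(P[b]-P[a])[::-1])).round(1)
print(an("FN","BN"),an("BN","B2"),an("h1","h2"),an("hub","tip"),np.linalg.norm(P["tip"]-P["hub"]))
for yaw in(83,84.2):
    a=np.radians(yaw);X=np.array([np.cos(a),np.sin(a)]);Y=np.array([-X[1],X[0]])
    print(yaw,[ (P[k]-x*X-y*Y).round(1) for k,x,y in[("hub",-67.5,85),("FN",-120,140),("BN",120,140),("h1",-170,65)]])
E
```

```text
hub [449.4 255.9]
tip [552.1 253.7]
FN [389.9 210.3]
BN [415.9 448.6]
B2 [637.8 426.4]
h1 [460.3 152.7]
h2 [573.7 138.6]
83.8 -5.7 -7.1 -1.2 102.68047834535932
83 [array([542. , 312.5]), array([543.5, 312.4]), array([540.2, 312.4]), array([545.5, 313.5])]
84.2 [array([540.8, 314.4]), array([541.3, 315.5]), array([543.1, 315. ]), array([542.2, 315.3])]
```

```bash
cat >> h.py <<'E'
a=np.radians(84.0);X=np.array([np.cos(a),np.sin(a)]);Y=np.array([-X[1],X[0]]);C=np.array([541.8,315])
W=lambda x,y:C+x*X+y*Y
def probe(deg,r,s,ex=0): # s=-1: behind for CCW push, +1: for CW push
    t=np.radians(deg);off=12*abs(np.cos(t))+10*abs(np.sin(t))+8+ex
    return W(-67.5,85)+r*(np.sin(t)*X-np.cos(t)*Y)+s*off*(np.cos(t)*X+np.sin(t)*Y)
E
python3 - <<'E'
from h import *
p=np.array([518,229.3]);
for d,ex in[(4.8,10)]+[(k,0) for k in range(9,91,9)]+[(92,0)]:
    q=probe(d,95,-1,ex);print(d,q.round(1),((q-p)/10).round(2));p=q
E
```

```text
4.8 [544.5 224. ] [ 2.65 -0.53]
9 [546.2 240.3] [0.17 1.64]
18 [547.8 254.5] [0.16 1.42]
27 [547.2 269.1] [-0.06  1.46]
36 [544.3 283.8] [-0.3   1.47]
45 [538.9 298.2] [-0.54  1.44]
54 [531.  311.9] [-0.79  1.36]
63 [520.7 324.3] [-1.03  1.24]
72 [508.2 334.9] [-1.25  1.07]
81 [493.9 343.4] [-1.44  0.85]
90 [478.  349.4] [-1.58  0.59]
92 [475.2 350.2] [-0.28  0.09]
```

Call:
{"name": "move_arm", "arguments": {
  "commands": [
    [[2.6, -0.5, 0], [0, 0, 0], 0],
    [[0, 0, -4], [0, 0, 0], 0],
    [[0, 0, -4], [0, 0, 0], 0],
    [[0, 0, -4], [0, 0, 0], 0],
    [[0, 0, -3], [0, 0, 0], 0],
    [[0, 0, -2], [0, 0, 0], 0],
    [[0, 0, -0.8], [0, 0, 0], 0],
    [[0, 0, 0], [0, 0, 0], 0]
  ]
}}

```text
t: 2.45
eef_pos: [543.4, 225.3, 136.2]
tcp_rot: [-3.141, -0.001, 3.042]
ft_force: [-0.1, -0.6, -0.4]
opening: 0.005
grip_force: 0.0
```

Call:
{"name": "move_arm", "arguments": {
  "commands": [
    [[0.1, 0.8, 0], [0, 0, 0], 0],
    [[0.1, 0.8, 0], [0, 0, 0], 0],
    [[0.1, 0.7, 0], [0, 0, 0], 0],
    [[0.1, 0.7, 0], [0, 0, 0], 0],
    [[0, 1.5, 0], [0, 0, 0], 0],
    [[-0.3, 1.5, 0], [0, 0, 0], 0],
    [[-0.5, 1.4, 0], [0, 0, 0], 0],
    [[-0.8, 1.4, 0], [0, 0, 0], 0],
    [[-1.0, 1.2, 0], [0, 0, 0], 0]
  ]
}}

```text
t: 3.35
eef_pos: [520.9, 325.6, 136.4]
tcp_rot: [-3.141, -0.001, 3.041]
ft_force: [-1.2, -3.3, -0.3]
opening: 0.005
grip_force: 1.7
```

Call:
{"name": "move_arm", "arguments": {
  "commands": [
    [[-1.3, 1.1, 0], [0, 0, 0], 0],
    [[-1.4, 0.8, 0], [0, 0, 0], 0],
    [[-0.8, 0.3, 0], [0, 0, 0], 0],
    [[-0.5, 0.2, 0], [0, 0, 0], 0],
    [[-0.3, 0.1, 0], [0, 0, 0], 0],
    [[0, 0, 0], [0, 0, 0], 0]
  ]
}}

```text
t: 3.95
eef_pos: [481.2, 349.0, 137.1]
tcp_rot: [3.141, 0.005, 3.041]
ft_force: [10.7, -6.3, -3.4]
opening: 0.009
grip_force: 6.0
```

Call:
{"name": "move_arm", "arguments": {
  "commands": [
    [[-0.4, 0, 0], [0, 0, 0], 0],
    [[0, 0, 0], [0, 0, 0], 0]
  ]
}}

```text
t: 4.15
eef_pos: [480.5, 349.1, 137.5]
tcp_rot: [3.138, 0.011, 3.04]
ft_force: [28.2, -8.0, -9.2]
opening: 0.0
grip_force: 14.2
```

Call:
{"name": "move_arm", "arguments": {
  "commands": [
    [[1, 0, 0], [0, 0, 0], 0],
    [[2, 0, 1], [0, 0, 0], 0],
    [[0, 0, 4], [0, 0, 0], 0.4],
    [[0, -4, 3], [0, 0, 0], 0.4],
    [[0, -5, 0], [0, 0, 0], 0.4],
    [[0, -5, 0], [0, 0, 0], 0.4],
    [[0, -5, 0], [0, 0, 0], 0.4],
    [[0, 0, 0], [0, 0, 0], 0.4]
  ]
}}

```text
t: 4.95
eef_pos: [505.0, 155.1, 217.0]
tcp_rot: [-3.141, 0.0, 3.036]
ft_force: [0.6, 1.2, -0.4]
opening: 0.39
grip_force: 0.0
```

```bash
python3 - <<'E'
from h import *
s=state();im=read_camera("scene");g=im[130:310,310:490]
cv2.imwrite("pics/s2.png",cv2.convertScaleAbs(cv2.resize(g,None,fx=3,fy=3,interpolation=2),alpha=1.4))
print(s["eef_pos"],W(-170,-15))
E
```

```text
[505.00957469 155.14675943 217.03929836] [538.94798968 144.36335084]
```

View pics/s2.png

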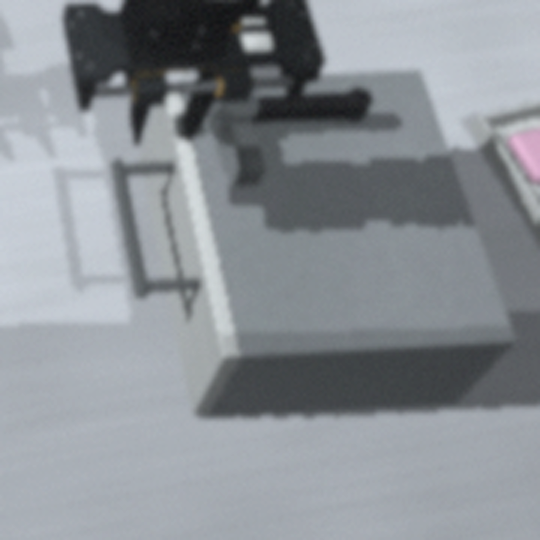

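The lever handle now points to the back, from (230,115) to (360,103) in the crop, and its hook is clear of the lug. Next is the drawer handle.

Call:
{"name": "move_arm", "arguments": {
  "commands": [
    [[3.4, -1.1, 0], [0, 0, 0], 0.4],
    [[0, 0, -4], [0, 0, 0], 0.4],
    [[0, 0, -4], [0, 0, 0], 0.4],
    [[0, 0, -3], [0, 0, 0], 0.4],
    [[0, 0, -1.9], [0, 0, 0], 0.4],
    [[0, 0, 0], [0, 0, 0], 0.4],
    [[0, 0, 0], [0, 0, 0], 0],
    [[0, 0, 0], [0, 0, 0], 0],
    [[0, 0, 0], [0, 0, 0], 0],
    [[0, 0, 0], [0, 0, 0], 0]
  ]
}}

```text
t: 6.0
eef_pos: [539.0, 143.8, 88.8]
tcp_rot: [-3.134, 0.0, 3.044]
ft_force: [-1.5, -60.8, 8.9]
opening: 0.124
grip_force: 30.0
```

Call:
{"name": "move_arm", "arguments": {
  "commands": [
    [[0, -0.5, 0], [0, 0, 0], 0],
    [[-0.1, -1, 0], [0, 0, 0], 0],
    [[-0.2, -2, 0], [0, 0, 0], 0],
    [[-0.2, -2, 0], [0, 0, 0], 0],
    [[-0.2, -2, 0], [0, 0, 0], 0],
    [[-0.2, -2, 0], [0, 0, 0], 0],
    [[-0.2, -2, 0], [0, 0, 0], 0],
    [[-0.2, -2, 0], [0, 0, 0], 0],
    [[-0.2, -1.2, 0], [0, 0, 0], 0],
    [[-0.1, -0.8, 0], [0, 0, 0], 0]
  ]
}}

```text
t: 7.0
eef_pos: [522.4, -7.1, 88.7]
tcp_rot: [3.141, 0.0, 3.04]
ft_force: [-5.8, 3.2, 8.5]
opening: 0.116
grip_force: 30.0
```

Call:
{"name": "move_arm", "arguments": {
  "commands": [
    [[0, -0.4, 0], [0, 0, 0], 0],
    [[0, -0.3, 0], [0, 0, 0], 0],
    [[0, 0, 0], [0, 0, 0], 0]
  ]
}}

```text
t: 7.3
eef_pos: [521.8, -13.7, 88.7]
tcp_rot: [3.142, -0.002, 3.041]
ft_force: [-10.4, -1.2, 12.2]
opening: 0.123
grip_force: 30.0
```

Call:
{"name": "move_arm", "arguments": {
  "commands": [
    [[0, -0.2, 0], [0, 0, 0], 0],
    [[0, -0.2, 0], [0, 0, 0], 0],
    [[0, 0, 0], [0, 0, 0], 0]
  ]
}}

```text
t: 7.6
eef_pos: [521.5, -16.3, 88.6]
tcp_rot: [3.14, -0.002, 3.041]
ft_force: [-9.7, 10.4, 12.2]
opening: 0.119
grip_force: 29.9
```

Call:
{"name": "move_arm", "arguments": {
  "commands": [
    [[0.2, -0.2, 0], [0, 0, 0], 0],
    [[0, 0, 0], [0, 0, 0], 0]
  ]
}}

```text
t: 7.8
eef_pos: [521.6, -16.4, 88.5]
tcp_rot: [3.138, -0.007, 3.041]
ft_force: [-16.4, 25.3, 19.7]
opening: 0.117
grip_force: 29.9
```

Call:
{"name": "move_arm", "arguments": {
  "commands": [
    [[0, 0.2, 0], [0, 0, 0], 0.4],
    [[0, 0, 0], [0, 0, 0], 0.4],
    [[0, 0, 0], [0, 0, 0], 0.4],
    [[0, 0, 2], [0, 0, 0], 0.4],
    [[0, 0, 4], [0, 0, 0], 0.4],
    [[0, 0, 5], [0, 0, 0], 0.6],
    [[-0.5, -3, 2], [0, 0, -8.5], 0.6],
    [[-0.5, -3, 0], [0, 0, -8.5], 0.6],
    [[-0.5, -3, 0], [0, 0, -8.5], 0.6],
    [[-0.5, -3, 0], [0, 0, -8.5], 0.6]
  ]
}}

```text
t: 8.8
eef_pos: [504.9, -139.0, 218.1]
tcp_rot: [3.141, 0.001, 2.441]
ft_force: [-0.1, -0.2, 0.2]
opening: 0.599
grip_force: 0.0
```

Call:
{"name": "move_arm", "arguments": {
  "commands": [
    [[-0.5, -3, 0], [0, 0, -8.5], 0.6],
    [[-0.5, -3, 0], [0, 0, -8.5], 0.6],
    [[-0.5, -3, 0], [0, 0, -8.5], 0.6],
    [[0, 0, 0], [0, 0, -8.5], 0.6],
    [[0, 0, 0], [0, 0, -8.5], 0.6],
    [[0, 0, 0], [0, 0, -8.5], 0.6],
    [[0, 0, 0], [0, 0, -5], 0.6],
    [[0, 0, 0], [0, 0, 0], 0.6],
    [[0, 0, 0], [0, 0, 0], 0.6]
  ]
}}

```text
t: 9.7
eef_pos: [490.1, -227.7, 217.7]
tcp_rot: [3.141, 0.0, 1.473]
ft_force: [0.3, -0.9, 1.1]
opening: 0.602
grip_force: 0.0
```

```bash
python3 - <<'E'
from h import *
import json
s=state();c=camera_info("wrist");im=read_camera("wrist");cv2.imwrite("pics/w3.png",im)
json.dump({k:np.array(c[k]).tolist() for k in("K","cam_to_world")},open("pics/w3.json","w"))
cv2.imwrite("pics/s3.png",read_camera("scene"))
print(s["eef_pos"],s["tcp_rot"],s["t"],px("wrist",(487,-228,22),c))
E
```

```text
[ 490.07526236 -227.69180009  217.7185544 ] [3.14126614e+00 1.55400865e-04 1.47269548e+00] 9.7 [276.26568104 191.90307117]
```

View pics/w3.png

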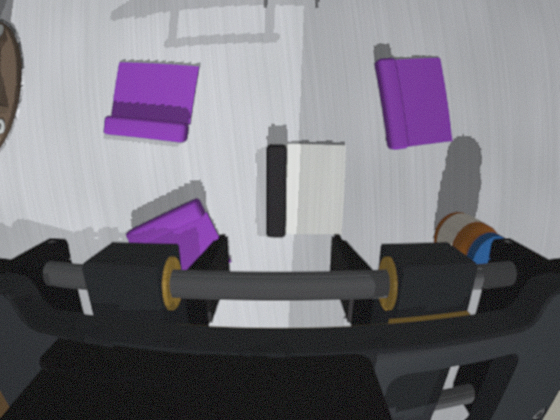

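The wrist picture shows the scraper with its black handle from (268,145) to (285,236), blade to its right out to (345,235), between the purple decoys. I measure it.

```bash
python3 - <<'E'
from h import *
import json
c=json.load(open("pics/w3.json"));c={k:np.array(v) for k,v in c.items()}
im=cv2.imread("pics/w3.png");b,a=blob(im,(0,0,0),(70,70,70),(255,140,300,242));print(a,b.round(1))
q=np.array([plane("wrist",p,24,c)[:2] for p in b]);print(q.round(1),q.mean(0));m=q.mean(0)
for i in range(4):
    e=q[(i+1)%4]-q[i];print(np.linalg.norm(e).round(1),np.degrees(np.arctan2(e[1],e[0])).round(1))
for p in[(345,143),(345,236),(287,236)]:print(plane("wrist",p,4,c)[:2].round(1))
E
```

```text
1557.0 [[267. 145.]
 [285. 145.]
 [285. 236.]
 [267. 236.]]
[[ 482.1 -173.6]
 [ 502.1 -175.6]
 [ 492.  -281. ]
 [ 470.9 -278.9]] [ 486.75697293 -227.30879342]
20.0 -5.7
105.9 -95.5
21.2 174.4
105.9 83.9
[ 573.7 -180. ]
[ 566.9 -295.5]
[ 494.1 -287.8]
```

Call:
{"name": "move_arm", "arguments": {
  "commands": [
    [[-0.2, 0, -4], [0, 0, 0], 0.6],
    [[0, 0, -5], [0, 0, 0], 0.6],
    [[0, 0, -5], [0, 0, 0], 0.6],
    [[0, 0, -3], [0, 0, 0], 0.6],
    [[0, 0, -2], [0, 0, 0], 0.6],
    [[0, 0, -1], [0, 0, 0], 0.6],
    [[0, 0, -1], [0, 0, 0], 0.6],
    [[0, 0, 0], [0, 0, 0], 0.6]
  ]
}}

```text
t: 10.6
eef_pos: [488.0, -227.4, 7.3]
tcp_rot: [-3.141, -0.0, 1.471]
ft_force: [-0.5, 0.2, -0.0]
opening: 0.599
grip_force: 0.0
```

Call:
{"name": "move_arm", "arguments": {
  "commands": [
    [[0, 0, 0], [0, 0, 0], 0.2],
    [[0, 0, 0], [0, 0, 0], 0.2],
    [[0, 0, 0], [0, 0, 0], 0.2],
    [[0, 0, 0], [0, 0, 0], 0.2],
    [[0, 0, 0], [0, 0, 0], 0.2]
  ]
}}

```text
t: 11.1
eef_pos: [488.1, -227.4, 8.0]
tcp_rot: [3.141, 0.0, 1.47]
ft_force: [-1.0, -0.2, 4.4]
opening: 0.248
grip_force: 30.0
```

Call:
{"name": "move_arm", "arguments": {
  "commands": [
    [[0, 0, 1], [0, 0, 0], 0.2],
    [[0, 0, 3], [0, 0, 0], 0.2],
    [[0, 0, 4], [0, 0, 0], 0.2],
    [[0, 0, 4], [0, 0, 0], 0.2],
    [[0, 1, 4], [0, 0, 0], 0.2],
    [[0, 3, 3], [0, 0, 0], 0.2],
    [[0, 4, 2], [0, 0, 0], 0.2],
    [[0, 4, 0], [0, 0, 0], 0.2],
    [[0, 4, 0], [0, 0, 0], 0.2],
    [[0, 4, 0], [0, 0, 0], 0.2]
  ]
}}

```text
t: 12.1
eef_pos: [487.5, -25.9, 218.5]
tcp_rot: [3.141, 0.0, 1.47]
ft_force: [0.6, -0.6, -1.5]
opening: 0.25
grip_force: 30.0
```

```bash
python3 - <<'E'
from h import *
im=read_camera("scene");g=im[130:290,280:490]
cv2.imwrite("pics/s4.png",cv2.convertScaleAbs(cv2.resize(g,None,fx=3.5,fy=3.5,interpolation=2),alpha=1.4))
f=lambda a:(np.array(a)-[280,130])*3.5
for n,P in dict(panelout=(-280,0,125),pin10=(-270,0,125),pin18=(-262,0,125),box120=(-120,0,125),box108=(-108,0,125),fl=(-262,0,22)).items():print(n,f(px("scene",[*W(*P[:2]),P[2]])).round(0))
E
```

```text
panelout [111. 259.]
pin10 [124. 258.]
pin18 [135. 257.]
box120 [327. 247.]
box108 [343. 246.]
fl [121. 326.]
```

View pics/s4.png

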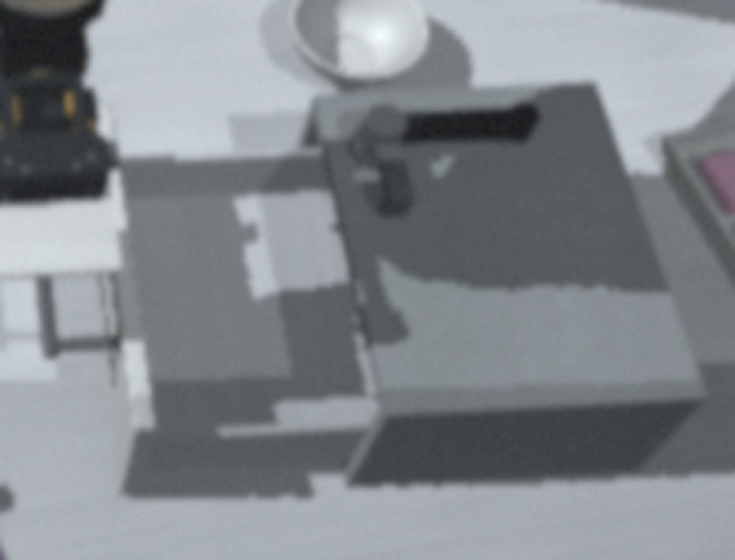

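Crop: the drawer is open and its floor is clear, with the box's front edge from (325,150) to (375,400). The held scraper is level (white blade at (50,240)).

Call:
{"name": "move_arm", "arguments": {
  "commands": [
    [[0, 4, 0], [0, 0, 0], 0.2],
    [[0, 4, 0], [0, 0, 0], 0.2],
    [[0, 4, 0], [0, 0, 0], 0.2],
    [[0, 3, 0], [0, 0, 0], 0.2],
    [[0, 1, 0], [0, 0, 0], 0.2],
    [[0, 0, -4], [0, 0, 0], 0.2],
    [[0, 0, -4], [0, 0, 0], 0.2],
    [[0, 0, -4], [0, 0, 0], 0.2],
    [[0, 0, -2], [0, 0, 0], 0.2],
    [[0, 0, 0], [0, 0, 0], 0.2]
  ]
}}

```text
t: 13.15
eef_pos: [486.9, 131.8, 75.7]
tcp_rot: [-3.137, 0.001, 1.47]
ft_force: [0.0, 0.0, -0.9]
opening: 0.251
grip_force: 30.0
```

Call:
{"name": "move_arm", "arguments": {
  "commands": [
    [[0, 0, -2], [0, 0, 0], 0.2],
    [[0, 0, -1.5], [0, 0, 0], 0.2],
    [[0, 0, -0.7], [0, 0, 0], 0.2],
    [[0, 0, -0.3], [0, 0, 0], 0.2],
    [[0, 0, 0], [0, 0, 0], 0.2],
    [[0, 0, 0], [0, 0, 0], 0.2]
  ]
}}

```text
t: 13.75
eef_pos: [488.5, 132.6, 33.5]
tcp_rot: [3.14, -0.0, 1.47]
ft_force: [0.1, -0.5, -2.1]
opening: 0.253
grip_force: 30.0
```

Call:
{"name": "move_arm", "arguments": {
  "commands": [
    [[0, 0, -0.2], [0, 0, 0], 0.2],
    [[0, 0, 0], [0, 0, 0], 0.2],
    [[0, 0, -0.1], [0, 0, 0], 0.2],
    [[0, 0, 0], [0, 0, 0], 0.2]
  ]
}}

```text
t: 14.15
eef_pos: [488.2, 132.6, 29.9]
tcp_rot: [3.141, -0.0, 1.47]
ft_force: [-0.8, 0.7, 3.6]
opening: 0.25
grip_force: 30.0
```

Call:
{"name": "move_arm", "arguments": {
  "commands": [
    [[0, 0, -0.1], [0, 0, 0], 0.2],
    [[0, 0, 0], [0, 0, 0], 0.2]
  ]
}}

```text
t: 14.35
eef_pos: [488.2, 132.6, 29.9]
tcp_rot: [3.141, -0.0, 1.47]
ft_force: [-4.4, -0.1, 19.1]
opening: 0.253
grip_force: 30.0
```

Call:
{"name": "move_arm", "arguments": {
  "commands": [
    [[0, 0, 0.1], [0, 0, 0], 0.2],
    [[0, 0, 0], [0, 0, 0], 0.45],
    [[0, 0, 0], [0, 0, 0], 0.45],
    [[0, 0, 0], [0, 0, 0], 0.45],
    [[0, 0, 2], [0, 0, 0], 0.45],
    [[0, 0, 4], [0, 0, 0], 0.45],
    [[0, 0, 5], [0, 0, 0], 0.45],
    [[0, 0, 5], [0, 0, 0], 0.2],
    [[0, 0, 3], [0, 0, 0], 0],
    [[0.1, -2, 0], [0, 0, 0], 0]
  ]
}}

```text
t: 15.35
eef_pos: [490.4, 113.7, 223.8]
tcp_rot: [3.134, -0.002, 1.472]
ft_force: [0.3, -0.2, -0.4]
opening: 0.249
grip_force: 0.0
```

Call:
{"name": "move_arm", "arguments": {
  "commands": [
    [[0.4, -4, 0], [0, 0, 0], 0],
    [[0.4, -4, 0], [0, 0, 0], 0],
    [[0.4, -4, 0], [0, 0, 0], 0],
    [[0.3, -3.6, 0], [0, 0, 0], 0],
    [[0, 0, 0], [0, 0, 0], 0],
    [[0, 0, 0], [0, 0, 0], 0]
  ]
}}

```text
t: 15.95
eef_pos: [503.9, -43.9, 219.4]
tcp_rot: [-3.141, -0.0, 1.468]
ft_force: [-0.0, 0.2, -0.4]
opening: 0.006
grip_force: 0.0
```

```bash
python3 - <<'E'
from h import *
print(state()["eef_pos"])
im=read_camera("scene");g=im[130:290,280:490]
cv2.imwrite("pics/s5.png",cv2.convertScaleAbs(cv2.resize(g,None,fx=3.5,fy=3.5,interpolation=2),alpha=1.4))
E
```

```text
[503.90884432 -43.93354691 219.39706465]
```

View pics/s5.png

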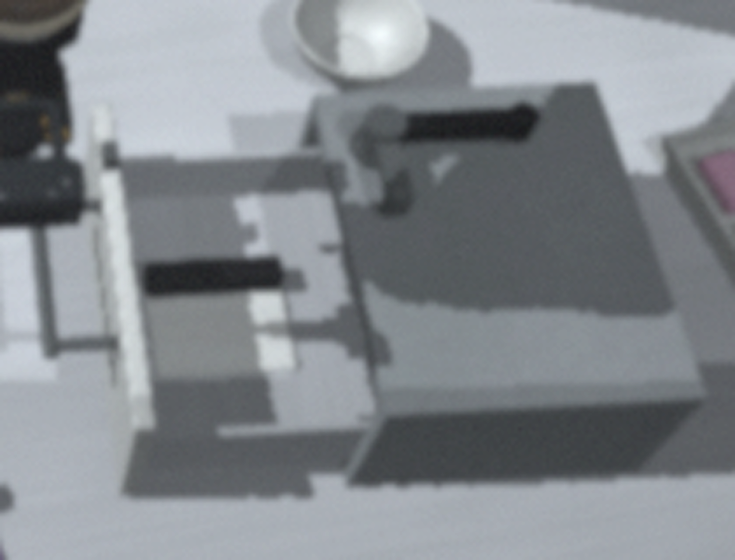

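The crop shows the scraper lying flat on the drawer floor: handle (145–280, 275), blade below it out to (295,370), inside the walls. Now I push the drawer shut.

Call:
{"name": "move_arm", "arguments": {
  "commands": [
    [[0, 0, -4], [0, 0, 0], 0],
    [[0, 0, -4], [0, 0, 0], 0],
    [[0, 0, -4], [0, 0, 0], 0],
    [[0, 0, -1.1], [0, 0, 0], 0],
    [[0.1, 0.6, 0], [0, 0, 0], 0],
    [[0.1, 0.6, 0], [0, 0, 0], 0],
    [[0.1, 0.7, 0], [0, 0, 0], 0],
    [[0.1, 1, 0], [0, 0, 0], 0],
    [[0.1, 1.3, 0], [0, 0, 0], 0],
    [[0.2, 1.6, 0], [0, 0, 0], 0]
  ]
}}

```text
t: 17.0
eef_pos: [511.7, 15.5, 89.5]
tcp_rot: [3.14, 0.0, 1.47]
ft_force: [-0.6, -3.0, 2.0]
opening: -0.001
grip_force: 1.5
```

Call:
{"name": "move_arm", "arguments": {
  "commands": [
    [[0.2, 1.8, 0], [0, 0, 0], 0],
    [[0.2, 1.8, 0], [0, 0, 0], 0],
    [[0.2, 1.8, 0], [0, 0, 0], 0],
    [[0.1, 1.6, 0], [0, 0, 0], 0],
    [[0.1, 1.3, 0], [0, 0, 0], 0],
    [[0.1, 1, 0], [0, 0, 0], 0],
    [[0.1, 0.8, 0], [0, 0, 0], 0],
    [[0, 0.6, 0], [0, 0, 0], 0],
    [[0, 0.4, 0], [0, 0, 0], 0],
    [[0, 0, 0], [0, 0, 0], 0]
  ]
}}

```text
t: 18.0
eef_pos: [520.9, 125.9, 88.6]
tcp_rot: [-3.141, -0.0, 1.47]
ft_force: [-0.3, 0.1, 0.4]
opening: 0.006
grip_force: 0.0
```

Call:
{"name": "move_arm", "arguments": {
  "commands": [
    [[0, 0.3, 0], [0, 0, 0], 0],
    [[0, 0.2, 0], [0, 0, 0], 0],
    [[0, 0, 0], [0, 0, 0], 0],
    [[0, 0.2, 0], [0, 0, 0], 0],
    [[0, 0, 0], [0, 0, 0], 0]
  ]
}}

```text
t: 18.5
eef_pos: [520.8, 127.9, 88.6]
tcp_rot: [-3.14, 0.006, 1.471]
ft_force: [0.6, -41.0, 4.2]
opening: 0.005
grip_force: 20.5
```

Call:
{"name": "move_arm", "arguments": {
  "commands": [
    [[0, -0.6, 0], [0, 0, 0], 0],
    [[0, -1, 0], [0, 0, 0], 0],
    [[0, 0, 4], [0, 0, 0], 0],
    [[0, 0, 5], [0, 0, 0], 0],
    [[0, 0, 5], [0, 0, 0], 0],
    [[-1.8, 4, 0], [0, 0, 0], 0],
    [[-1.8, 4.5, 0], [0, 0, 0], 0],
    [[-1.8, 4.5, 0], [0, 0, 0], 0],
    [[-1.8, 4.5, 0], [0, 0, 0], 0],
    [[-1.8, 4.5, 0], [0, 0, 0], 0]
  ]
}}

```text
t: 19.5
eef_pos: [430.0, 338.0, 228.7]
tcp_rot: [-3.142, -0.0, 1.47]
ft_force: [1.1, 0.4, 0.4]
opening: 0.006
grip_force: 0.0
```

```bash
python3 - <<'E'
from h import *
def probe(t,r,ex=0):
    t=np.radians(t);off=10*abs(np.cos(t))+12*abs(np.sin(t))+8+ex
    return W(-67.5,85)+r*(np.sin(t)*X-np.cos(t)*Y)+off*(np.cos(t)*X+np.sin(t)*Y)
s=state();p=s["eef_pos"][:2];print(s["eef_pos"])
for d,ex in[(90,12)]+[(k,0) for k in range(81,-1,-9)]+[(-2,0)]:
    q=probe(d,95,ex);print(d,q.round(1),((q-p)/10).round(2));p=q
E
```

```text
[429.99857154 338.01731353 228.74376715]
90 [428.3 354.6] [-0.17  1.66]
81 [454.1 354.1] [ 2.58 -0.05]
72 [468.3 352.7] [ 1.42 -0.14]
63 [482.5 349.1] [ 1.42 -0.36]
54 [496.2 343.1] [ 1.38 -0.59]
45 [509.2 334.8] [ 1.3  -0.83]
36 [520.9 324.3] [ 1.17 -1.05]
27 [530.9 311.7] [ 1.   -1.26]
18 [538.7 297.3] [ 0.78 -1.44]
9 [544.  281.5] [ 0.53 -1.58]
0 [546.6 264.7] [ 0.25 -1.67]
-2 [546.8 261.8] [ 0.03 -0.3 ]
```

Call:
{"name": "move_arm", "arguments": {
  "commands": [
    [[-0.2, 1.4, 0], [0, 0, 0], 0],
    [[0, 0, -4], [0, 0, 0], 0],
    [[0, 0, -3], [0, 0, 0], 0],
    [[0, 0, -1.6], [0, 0, 0], 0],
    [[0, 0, -0.6], [0, 0, 0], 0],
    [[0, 0, 0], [0, 0, 0], 0]
  ]
}}

```text
t: 20.1
eef_pos: [429.2, 350.1, 136.2]
tcp_rot: [-3.141, 0.001, 1.47]
ft_force: [-0.4, -0.3, 0.5]
opening: 0.005
grip_force: 0.0
```

Call:
{"name": "move_arm", "arguments": {
  "commands": [
    [[0.8, 0.4, 0], [0, 0, 0], 0],
    [[0.8, 0, 0], [0, 0, 0], 0],
    [[0.9, 0, 0], [0, 0, 0], 0],
    [[1.4, -0.1, 0], [0, 0, 0], 0],
    [[1.4, -0.4, 0], [0, 0, 0], 0],
    [[1.4, -0.6, 0], [0, 0, 0], 0],
    [[1.3, -0.8, 0], [0, 0, 0], 0],
    [[1.2, -1.0, 0], [0, 0, 0], 0],
    [[1.0, -1.3, 0], [0, 0, 0], 0],
    [[0.8, -1.4, 0], [0, 0, 0], 0]
  ]
}}

```text
t: 21.1
eef_pos: [539.7, 297.3, 136.4]
tcp_rot: [-3.141, 0.0, 1.47]
ft_force: [-3.3, 2.1, 0.6]
opening: 0.004
grip_force: 1.2
```

Call:
{"name": "move_arm", "arguments": {
  "commands": [
    [[0.5, -1.6, 0], [0, 0, 0], 0],
    [[0.2, -1.0, 0], [0, 0, 0], 0],
    [[0, -0.6, 0], [0, 0, 0], 0],
    [[0, -0.3, 0], [0, 0, 0], 0],
    [[0, 0, 0], [0, 0, 0], 0]
  ]
}}

```text
t: 21.6
eef_pos: [546.9, 266.7, 137.2]
tcp_rot: [3.138, -0.006, 1.47]
ft_force: [2.6, 22.8, -6.5]
opening: 0.006
grip_force: 11.6
```

Call:
{"name": "move_arm", "arguments": {
  "commands": [
    [[0, -0.3, 0], [0, 0, 0], 0],
    [[0, 0, 0], [0, 0, 0], 0]
  ]
}}

```text
t: 21.8
eef_pos: [546.9, 266.1, 137.3]
tcp_rot: [3.138, -0.01, 1.47]
ft_force: [1.9, 38.6, -7.6]
opening: 0.005
grip_force: 19.3
```

Call:
{"name": "move_arm", "arguments": {
  "commands": [
    [[0, 0.8, 0], [0, 0, 0], 0],
    [[0, 2, 1], [0, 0, 0], 0],
    [[0, 0, 5], [0, 0, 0], 0],
    [[0, 0, 5], [0, 0, 0], 0],
    [[0, 3, 4], [0, 0, 0], 0],
    [[0, 4, 2], [0, 0, 0], 0],
    [[0, 4, 0], [0, 0, 0], 0],
    [[0, 4, 0], [0, 0, 0], 0],
    [[0, 4, 0], [0, 0, 0], 0],
    [[0, 0, 0], [0, 0, 0], 0]
  ]
}}

```text
t: 22.8
eef_pos: [545.1, 482.4, 305.7]
tcp_rot: [-3.142, -0.0, 1.474]
ft_force: [0.5, -0.3, -0.1]
opening: 0.006
grip_force: 0.0
```

```bash
python3 - <<'E'
from h import *
im=read_camera("side");g=im[60:260,140:420]
cv2.imwrite("pics/d6.png",cv2.convertScaleAbs(cv2.resize(g,None,fx=2.8,fy=2.8,interpolation=2),alpha=1.4))
im=read_camera("scene");g=im[110:290,300:490]
cv2.imwrite("pics/s6.png",cv2.convertScaleAbs(cv2.resize(g,None,fx=3,fy=3,interpolation=2),alpha=1.4))
f=lambda a:(np.array(a)-[300,110])*3
for P in[(-120,0,125),(-170,65,103),(-170,-65,103),(-67.5,85,162),(-67.5,-20,161)]:print(f(px("scene",[*W(*P[:2]),P[2]])).round(0))
E
```

```text
[220. 272.]
[146. 227.]
[171. 354.]
[270. 164.]
[297. 266.]
```

View pics/s6.png

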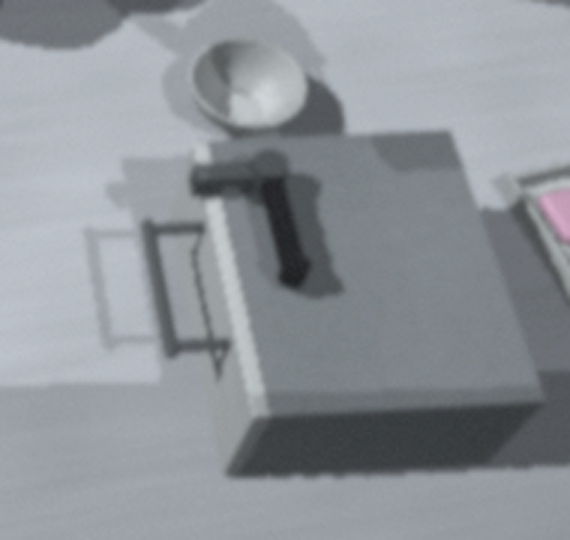

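The drawer is shut, with its bar from (150,227) to (174,350) as at the start. The lever is at its front-parallel stop, tip at (294,272), and the bowl is untouched.

```bash
python3 -c "
from cell import env
print(env.job_done())"
```

```text
the job is handed in; nothing more can be done
None
```

The scraper lies flat, same way up, in the shut drawer, the lever is back at its locked stop, and the job was handed in at about 23 s of the 72 s; the spatula, jar and bowl were not touched.

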